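# Press shut the smallest bead box

## Robot

A 6-joint arm with a two-finger parallel gripper is mounted at the origin on the work surface. World frame = base frame: x ahead of the robot, y to its left, z up, the work surface at z = 0. Lengths are in m, angles in degrees, forces in N, time in s.
With the tool pointing down it reaches from about 0.325 to 0.85 m from the base axis. Payload 4.4 kg.
Tool frame: the origin (TCP) lies midway between the tips of the shut fingers; the grasp point (between the pads) lies 19 mm behind it; z points along the fingers, y is the line along which they close (so a half turn about z gives the same grasp; the last joint's range is limited). The gripper opens to 94 mm and grips with 3 to 60 N. Pads are 16 mm wide; open, the fingers measure 119 mm over their backs; the gripper's body (75 mm by 177 mm) begins 78 mm behind the grasp point.
Start: joints at [62.424, 11.837, 88.321, -0, 79.842, -8.623], TCP at [0.187, 0.544, 0.205] pointing down, gripper open.
Joint ranges: [-156.59, 156.59], [-49.26, 127.26], [12.9, 141.05], [-63.56, 243.56], [4.71, 150.69], [-161.64, 161.64]. Speed limits (degrees/s): [159.86, 159.86, 180, 180, 180, 180].

## Interface

Orientations are given as [roll, pitch, yaw] about the fixed x, y, z axes, in that order (R = Rz(yaw) Ry(pitch) Rx(roll)).
In Python, from plant import r gives the robot as it stands.
- The arm moves only by the shell command python3 -m inch 'ROWS' [FORCE]. ROWS is JSON, a list of rows, each a list of 7 numbers: the shift along the tool's x, y, z in m, then the turn, a rotation vector about the tool's x, y, z in degrees, then the opening, from -1 (shut) to 1 (fully open). A call has 1 to 8 rows; each row shifts and turns the commanded pose from where the row before left it, along the tool's axes as they then stand; what a row does not reach is not made up. A row lasts 1/12 s, in which the tool goes at most 41.7 mm and 7.16 degrees, less where a joint would pass 70% of its speed; a pose out of reach is approached as far as the arm can. A call is refused whole if a number of a shift passes 0.0417 or a number of a turn 7.16, either way. A call with a gripper value outside its range is refused whole. The fingers move at their own pace and stop on an object; FORCE is the grip in N (left out, the last holds). Time passes only in rows, so rows that do not move let the fingers close. It gives the time, the measured TCP pose, the force, the opening and the grip force at its end, in the units of the state.
- r.observe(): the state, without advancing time (a new reading comes with each control period).
- r.read_camera(name): name is "scene" or "side" or "wrist"; returns a dict with "frame" (420x560x3 uint8, blue, green, red), "fx", "fy", "cx", "cy" (pixels), "rvec" (rotation vector, rad) and "tvec" (3), from world to camera coordinates, as OpenCV has them. Camera axes: x right, y down, z forward; pixel columns grow to the right and rows downward; lengths in m; the calibration is good to about 2 mm. A picture is of the moment at which its call begins. There is no depth.
- r.job_done(): hands the job in; it is judged then, once.
The state is a dict: "clock": time; "joints": joint angles; "qvel": joint speeds; "effort": joint torques, N m; "eef_pos": TCP position; "eef_rot": TCP orientation; "force": force on the tool from outside, world axes, zero at the start; "ft_torque": the same for the moment, N m; "opening": finger opening in m; "finger_force": force on a finger pad.
Only numpy, scipy, OpenCV 4.12 (cv2) and the standard library are available. Lean on these libraries where they do the work, as an engineer would, in place of code of your own. Each camera call takes 0.05 s, during which the arm holds its last target. There are 200 camera calls.

## Task

Three green flip-top bead boxes stand half open on the table, and the smallest one is finished with: press its lid fully shut with a light touch of the fingertips, without grasping, lifting or shoving the box, then withdraw. Do not touch the two bigger boxes, which stay open as they are, nor the hoop, the crochet hook, the mug or the jar.

Things in the scene. Friction and masses are not known exactly. Their poses are not given: they have to be found in the camera images.
- small_box: the smallest of three flip-top bead boxes of the same green plastic, standing loose on the table: 72 mm long (its x), 56 mm wide (its y), 32 mm high to the rim, open-topped with four compartments of beads and a hinged lid. Origin: centre of its underside; z up; the lid's hinge runs along y on the rim of its +x end (the end away from the robot, turned by up to 0.35 rad); the lid's free edge is at the -x end. It weighs about 0.4 to 0.7 kg with its beads.
- small_lid (a joint): angle of the smallest box's lid in rad: 0 is shut flat on the rim (a firm stop), positive is open; it starts half open, 0.4 to 0.8. The lid is a flat plate 72 by 56 mm, 4 mm thick, lying on the rim when shut (upper face then 36 mm above the table), with a 9 mm thumb tab at the middle of its free edge. The hinge stays at any angle; less than 1 N on the free edge moves it and no latch or spring acts.
- small_lid_edge (a point): middle of the upper free edge of the smallest box's lid (where the thumb tab begins), 72 mm from the hinge; it moves with the lid; its z is the lid's upward normal.
- medium_box: the middle-sized of three flip-top bead boxes of the same green plastic, standing loose on the table: 100 mm long (its x), 92 mm wide (its y), 40 mm high to the rim, open-topped with four compartments of beads and a hinged lid. Origin: centre of its underside; z up; the lid's hinge runs along y on the rim of its +x end (the end away from the robot, turned by up to 0.35 rad); the lid's free edge is at the -x end. Leave it alone, lid open as found.
- medium_lid (a joint): angle of the middle-sized box's lid in rad: 0 is shut flat on the rim (a firm stop), positive is open; it starts half open, 0.4 to 0.8. The lid is a flat plate 100 by 92 mm, 4 mm thick, lying on the rim when shut (upper face then 44 mm above the table), with a 9 mm thumb tab at the middle of its free edge. The hinge stays at any angle; less than 1 N on the free edge moves it and no latch or spring acts.
- medium_lid_edge (a point): middle of the upper free edge of the middle-sized box's lid (where the thumb tab begins), 100 mm from the hinge; it moves with the lid; its z is the lid's upward normal.
- large_box: the largest of three flip-top bead boxes of the same green plastic, standing loose on the table: 120 mm long (its x), 120 mm wide (its y), 46 mm high to the rim, open-topped with four compartments of beads and a hinged lid. Origin: centre of its underside; z up; the lid's hinge runs along y on the rim of its +x end (the end away from the robot, turned by up to 0.35 rad); the lid's free edge is at the -x end. Leave it alone, lid open as found.
- large_lid (a joint): angle of the largest box's lid in rad: 0 is shut flat on the rim (a firm stop), positive is open; it starts half open, 0.4 to 0.8. The lid is a flat plate 120 by 120 mm, 4 mm thick, lying on the rim when shut (upper face then 50 mm above the table), with a 9 mm thumb tab at the middle of its free edge. The hinge stays at any angle; less than 1 N on the free edge moves it and no latch or spring acts.
- large_lid_edge (a point): middle of the upper free edge of the largest box's lid (where the thumb tab begins), 120 mm from the hinge; it moves with the lid; its z is the lid's upward normal.
- hoop: wooden embroidery hoop lying flat, 150 mm across outside, 128 mm inside, 10 mm high; origin at its centre, underside. Leave it alone.
- hook: aluminium crochet hook lying flat along its x, 150 mm long, 6 mm thick; origin at its middle, underside. Leave it alone.
- mug: white ceramic mug, 80 mm across and 92 mm high, handle on its +y side out to 71 mm from the axis, with three wooden clothespins standing in it up to about 130 mm above the table; origin at the centre of its underside. Leave it alone.
- jar: clear glass jar with a metal twist cap, 72 mm across and 115 mm high; origin at the centre of its underside. Leave it alone.
Things that resemble listed ones, but are neither listed nor needed, are in the scene too. What is shaped like the small_box but orange or yellow is not meant.

How it is judged (in metres and radians):
On the way:
1. the fingertips press the smallest box's lid shut (contact force between the fingers and small_box above 0.3 N and value of joint small_lid below 0.06 rad), for 0.04 s.
At the end, for the whole second after the job is handed in: The smallest box's lid is shut (within 0.06 rad), the box stands at rest on the table within 25 mm of where it was, the two bigger boxes are within 10 mm and their lid edges within 12 mm of where they were, and the hoop, hook, mug and jar within 12 mm (value of joint small_lid below 0.06 rad and linear speed of small_box below 0.02 m/s and distance of small_box from where it was at the start of the episode below 0.025 m and height (world z) of small_box below 0.012 m and angle between small_box's own z axis and vertical below 0.1 rad and distance of each of medium_lid_edge, large_lid_edge, hoop, hook, mug, jar from where it was at the start of the episode below 0.012 m and distance of each of medium_box, large_box from where it was at the start of the episode below 0.01 m); the robot touches nothing.
It fails at once if the smallest box or its lid is pressed harder than 45 N (contact force between any of the fingers, the arm and small_box above 45 N).
It fails at once if the smallest box is lifted or tipped (height (world z) of small_box above 0.012 m or angle between small_box's own z axis and vertical above 0.15 rad).
It fails at once if the smallest box is shoved more than 25 mm (distance of small_box from where it was at the start of the episode above 0.025 m).
It fails at once if another bead box or its lid is touched or moved (contact force between any of the fingers, the arm and medium_box above 0.5 N or contact force between any of the fingers, the arm and large_box above 0.5 N or distance of any of medium_box, large_box from where it was at the start of the episode above 0.01 m or distance of any of medium_lid_edge, large_lid_edge from where it was at the start of the episode above 0.012 m).
It fails at once if the hoop, crochet hook, mug or jar is touched or moved (contact force between any of the fingers, the arm and hoop above 0.5 N or contact force between any of the fingers, the arm and hook above 0.5 N or contact force between any of the fingers, the arm and mug above 0.5 N or contact force between any of the fingers, the arm and jar above 0.5 N or distance of any of hoop, hook, mug, jar from where it was at the start of the episode above 0.012 m).
It also fails if it takes over 40 s, if anything falls off the work surface, if the arm or the gripper's body presses on something with over 40 N, if the wrist force passes 120 N, or if a joint passes its speed limit or range.

## Working session

There is one attempt and no reset: what is moved stays moved. The work goes in short steps, Python scripts to look and compute and a shell command to move; the robot and the scene stay as the last step left them, time stands still between calls to the robot, and variables do not carry over. Pictures are saved under pics/ and viewed, at most 10 in all, crops included, and the job is handed in when it is done.

```bash
mkdir -p pics
python3 - <<'E'
from plant import r
import cv2
for n in ("scene","side"):
    c=r.read_camera(n); cv2.imwrite(f"pics/{n}0.png",c["frame"]); print(n,c["fx"],c["cx"],c["cy"],c["rvec"],c["tvec"])
s=r.observe(); print(s["clock"],s["eef_pos"],s["eef_rot"],s["force"],s["opening"])
E
```

```text
scene 382.3149121599491 278.0540778822825 208.5156773615615 [ 1.30975378  2.12738177 -1.01863892] [ 0.26668313 -0.28019082  1.33677264]
side 442.1134116796391 275.3809449087771 200.31354196438298 [ 2.28646003 -0.08779993  0.01340001] [-0.58600551  0.08174895  0.95580976]
0.1 [0.18644172 0.54317326 0.20441614] [-1.79884258e+02 -1.73824424e-02  1.61043810e+02] [ 0.84947514  0.09526262 -0.53869527] 0.09401974753522217
```

View pics/scene0.png

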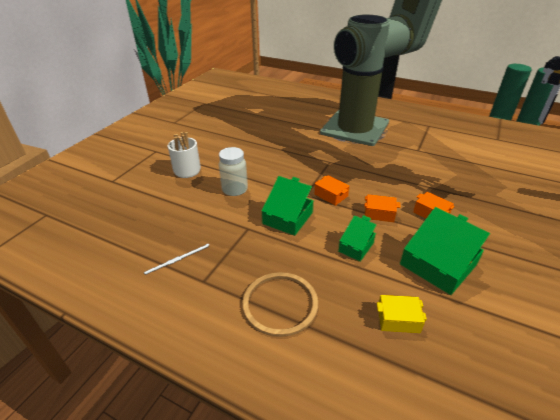

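View pics/side0.png

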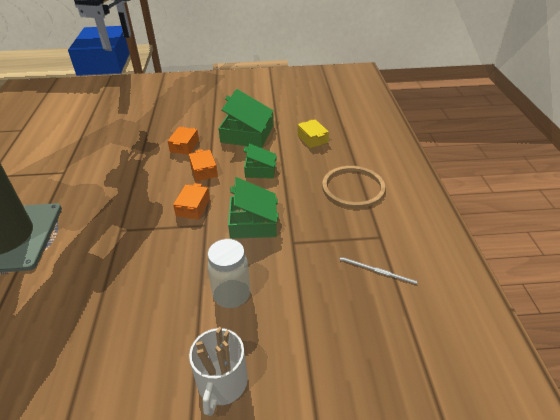

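The scene shows the small green box at about (357,238) and the side view at (260,162). It sits between the large box (443,245) and the medium box (288,205). I'll zoom in on it for corners.

```bash
cat > h.py <<'E'
import numpy as np, cv2
def cam(c):
    K=np.array([[c["fx"],0,c["cx"]],[0,c["fy"],c["cy"]],[0,0,1]]); R=cv2.Rodrigues(np.array(c["rvec"],float))[0]; t=np.array(c["tvec"],float)
    return K,R,t
def onplane(c,uv,z):
    K,R,t=cam(c); o=-R.T@t; d=R.T@np.linalg.inv(K)@np.array([*uv,1.]); return o+d*(z-o[2])/d[2]
def tri(c1,u1,c2,u2):
    P=[k@np.c_[R,t] for k,R,t in (cam(c1),cam(c2))]
    X=cv2.triangulatePoints(P[0],P[1],np.array(u1,float).reshape(2,1),np.array(u2,float).reshape(2,1)).ravel(); return X[:3]/X[3]
def proj(c,p):
    K,R,t=cam(c); q=K@(R@np.array(p,float)+t); return q[:2]/q[2]
E
python3 - <<'E'
import cv2,numpy as np
a=cv2.imread("pics/scene0.png")[208:268,330:390]; b=cv2.imread("pics/side0.png")[135:190,230:290]
f=lambda i:cv2.convertScaleAbs(cv2.resize(i,(400,400*i.shape[0]//i.shape[1]//1),interpolation=cv2.INTER_CUBIC),alpha=1.7)
A,B=f(a),f(b);B=cv2.copyMakeBorder(B,0,A.shape[0]-B.shape[0],0,0,0)
cv2.imwrite("pics/z.png",np.hstack([A,B]))
E
```

```text
(no output)
```

View pics/z.png

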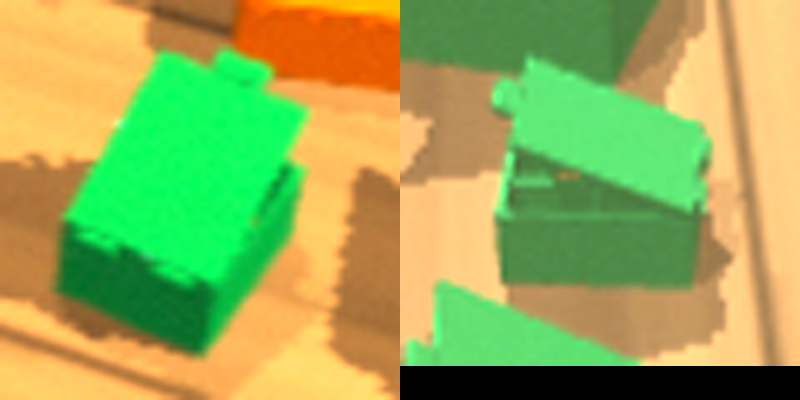

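The zoom shows the lid's free edge from (160,52) to (308,112) in the scene crop, and from (118,147) to (130,57) in the side crop. The bottom corners are also visible.

Run:
```python
from plant import r
from h import *
S,D=r.read_camera("scene"),r.read_camera("side")
k=.15
s=lambda x,y:(330+x*k-.43,208+y*k-.43); d=lambda x,y:(230+x*k-.43,135+y*k-.43)
fl=tri(S,s(160,52),D,d(118,147)); fh=tri(S,s(308,112),D,d(130,57))
hl=tri(S,s(68,218),D,d(295,212)); hh=tri(S,s(210,285),D,d(308,128))
np.set_printoptions(precision=4,suppress=True)
print("free",fl,fh,"hinge",hl,hh)
bs=[onplane(S,s(60,292),0),onplane(S,s(205,355),0)]; bd=[onplane(D,d(105,283),0),onplane(D,d(293,288),0)]
print("bottom +x",bs,"side -y",bd)
for a,b in ((fl,fh),(hl,hh),(bs[0],bs[1])):
    v=b-a; print("yaw",np.degrees(np.arctan2(-v[0],v[1])),np.linalg.norm(v))
v=bd[1]-bd[0];print("yaw",np.degrees(np.arctan2(v[1],v[0])),np.linalg.norm(v))
e=(fl+fh)/2-(hl+hh)/2;print("lid",e,np.linalg.norm(e),np.degrees(np.arcsin(e[2]/np.linalg.norm(e))),(fl+fh)/2)
# neighbours
for n,c in (("scene",S),("side",D)):
    hs=cv2.cvtColor(c["frame"],cv2.COLOR_BGR2HSV)
    for nm,lo,hi in(("green",(50,120,40),(80,255,255)),("orange",(5,210,150),(14,255,255))):
        m=cv2.inRange(hs,lo,hi)
        for q in cv2.findContours(m,0,2)[0]:
            if cv2.contourArea(q)>150:
                x,y,w,h=cv2.boundingRect(q); print(n,nm,(x,y,w,h),onplane(c,(x+w/2,y+h/2),.03)[:2])
```

```text
free [0.5314 0.1644 0.0642] [0.5379 0.2188 0.065 ] hinge [0.594  0.1566 0.0364] [0.6025 0.2085 0.0364]
bottom +x [array([0.59  , 0.1572, 0.    ]), array([0.5961, 0.2106, 0.    ])] side -y [array([0.5237, 0.1661, 0.    ]), array([0.5935, 0.1566, 0.    ])]
yaw -6.783734379905911 0.05482172156969206
yaw -9.36167485766248 0.052595134209071845
yaw -6.559915799379168 0.05373499136260407
yaw -7.751768794965781 0.07041974485303819
lid [-0.0636  0.0091  0.0281] 0.07015105634013721 23.64970567885922 [0.5346 0.1916 0.0646]
scene green (339, 215, 37, 46) [0.5601 0.1887]
scene green (400, 208, 90, 87) [0.5166 0.3714]
scene green (262, 176, 51, 59) [ 0.5246 -0.0047]
scene green (520, 68, 32, 57) [-0.4923  0.5539]
scene green (491, 64, 40, 55) [-0.5044  0.4676]
scene green (179, 0, 12, 75) [-0.5639 -1.1673]
scene green (159, 0, 18, 71) [-0.5553 -1.2801]
scene green (126, 0, 35, 83) [-0.4068 -1.3257]
scene orange (365, 194, 36, 19) [0.411 0.207]
scene orange (416, 192, 38, 21) [0.3493 0.3227]
scene orange (315, 175, 35, 31) [0.4155 0.0738]
side green (231, 177, 47, 45) [0.5442 0.044 ]
side green (219, 89, 58, 89) [0.5355 0.3179]
```

```bash
python3 -m inch '[[-0.032,-0.0155,0,0,0,0,-1],[-0.032,-0.0155,0,0,0,0,-1],[-0.032,-0.0155,0,0,0,0,-1],[-0.032,-0.0155,0,0,0,0,-1],[-0.032,-0.0155,0,0,0,0,-1],[-0.032,-0.0155,0,0,0,0,-1],[-0.032,-0.0155,0,0,0,0,-1],[-0.032,-0.0155,0,0,0,0,-1]]' 5
python3 -m inch '[[-0.032,-0.0155,0,0,0,0,-1],[-0.032,-0.0155,0,0,0,0,-1],[-0.032,-0.0155,0,0,0,0,-1],[-0.032,-0.0155,0,0,0,0,-1],[-0.032,-0.0155,0,0,0,0,-1],[-0.032,-0.0155,0,0,0,0,-1],[0,0,0,0,0,0,-1],[0,0,0,0,0,0,-1]]'
python3 -m inch '[[0,0,0,0,0,7,-1],[0,0,0,0,0,7,-1],[0,0,0,0,0,7,-1],[0,0,0,0,0,7,-1],[0,0,0,0,0,7,-1],[0,0,0,0,0,7,-1],[0,0,0,0,0,7,-1],[0,0,0,0,0,7,-1]]'
python3 -m inch '[[0,0,0,0,0,7,-1],[0,0,0,0,0,7,-1],[0,0,0,0,0,7,-1],[0,0,0,0,0,1,-1],[0,0,0,0,0,0,-1],[0,0,0,0,0,0,-1]]'
```

```text
clock: 0.87
eef_pos: [0.3894, 0.342, 0.2054]
eef_rot: [180.0, -0.0, 161.1]
force: [0.7, 0.6, -0.6]
opening: 0.0439
finger_force: 0.0
clock: 1.53
eef_pos: [0.5408, 0.1916, 0.205]
eef_rot: [-180.0, -0.1, 160.8]
force: [-0.8, 0.2, 0.3]
opening: 0.0007
finger_force: 0.0
clock: 2.2
eef_pos: [0.5385, 0.1946, 0.2052]
eef_rot: [-179.9, -0.0, 104.8]
force: [-0.1, -0.3, -0.2]
opening: 0.0004
finger_force: 0.0
clock: 2.7
eef_pos: [0.5393, 0.1939, 0.2054]
eef_rot: [-180.0, -0.0, 83.3]
force: [0.5, -0.2, -0.9]
opening: 0.0008
finger_force: 0.0
```

```bash
python3 -m inch '[[-0.003,0.002,0.02,0,0,0,-1],[0,0,0.03,0,0,0,-1],[0,0,0.03,0,0,0,-1],[0,0,0.02,0,0,0,-1],[0,0,0.013,0,0,0,-1],[0,0,0,0,0,0,-1],[0,0,0,0,0,0,-1]]'
python3 - <<'E'
from plant import r
from h import *
o=[]
for n in("scene","side"):
    c=r.read_camera(n);u,v=proj(c,r.observe()["eef_pos"]).astype(int);print(n,u,v)
    o.append(cv2.resize(c["frame"][v-45:v+55,u-50:u+50],(400,400),interpolation=cv2.INTER_CUBIC))
cv2.imwrite("pics/z2.png",cv2.convertScaleAbs(np.hstack(o),alpha=1.5))
E
```

```text
clock: 3.28
eef_pos: [0.5408, 0.19, 0.0918]
eef_rot: [-179.9, 0.0, 83.1]
force: [-0.5, -0.9, 0.5]
opening: 0.0004
finger_force: 0.0
scene 364 212
side 250 139
```

View pics/z2.png

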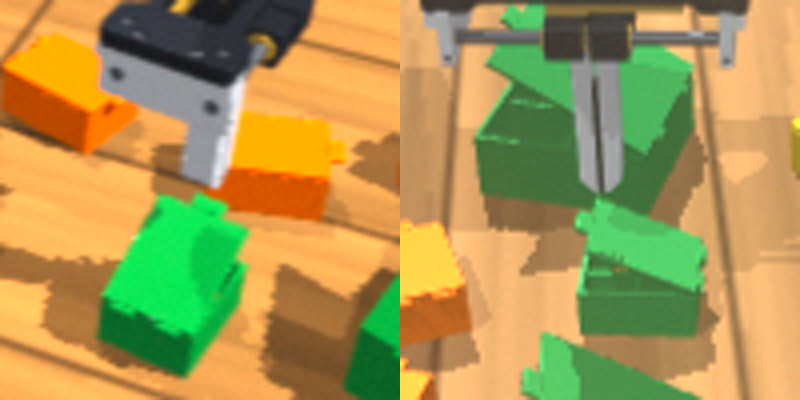

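The fingertips (at about (200,185) in each half) hang centred over the lid near its free edge, clear of everything else. I'll press down gently.

```bash
python3 -m inch '[[0,0,0.01,0,0,0,-1],[0,0,0.01,0,0,0,-1],[0,0,0.007,0,0,0,-1],[0,0,0.006,0,0,0,-1],[0,0,0.006,0,0,0,-1],[0,0,0.006,0,0,0,-1],[0,0,0.004,0,0,0,-1],[0,0,0.002,0,0,0,-1]]'
python3 -m inch '[[0,0,0.001,0,0,0,-1],[0,0,0.001,0,0,0,-1],[0,0,0.001,0,0,0,-1],[0,0,0,0,0,0,-1]]'
```

```text
clock: 4.05
eef_pos: [0.5411, 0.1898, 0.0405]
eef_rot: [-179.9, 0.0, 83.0]
force: [-1.0, 0.8, 0.2]
opening: 0.0007
finger_force: 0.2
clock: 4.38
eef_pos: [0.5419, 0.1899, 0.0386]
eef_rot: [180.0, -0.0, 83.0]
force: [0.6, -0.1, 0.4]
opening: 0.0004
finger_force: 0.0
```

```bash
python3 -m inch '[[0,0,0.001,0,0,0,-1],[0,0,0.0005,0,0,0,-1],[0,0,0,0,0,0,-1]]'
python3 -m inch '[[0,0,0.0005,0,0,0,-1],[0,0,0.0005,0,0,0,-1],[0,0,0,0,0,0,-1]]'
```

```text
clock: 4.63
eef_pos: [0.5418, 0.1899, 0.037]
eef_rot: [180.0, -0.0, 83.0]
force: [-0.3, 0.2, -0.7]
opening: 0.0007
finger_force: 0.0
clock: 4.88
eef_pos: [0.5418, 0.1899, 0.0362]
eef_rot: [180.0, -0.0, 83.0]
force: [1.1, 0.6, 1.5]
opening: 0.0005
finger_force: 0.8
```

```bash
python3 -m inch '[[0,0,0.0005,0,0,0,-1],[0,0,0,0,0,0,-1]]'
python3 -m inch '[[0,0,0.0005,0,0,0,-1],[0,0,0,0,0,0,-1]]'
```

```text
clock: 5.05
eef_pos: [0.5418, 0.1899, 0.0361]
eef_rot: [180.0, -0.0, 83.0]
force: [-0.7, -0.4, 4.8]
opening: 0.0006
finger_force: 2.3
clock: 5.22
eef_pos: [0.5418, 0.1899, 0.0359]
eef_rot: [180.0, -0.0, 83.1]
force: [-2.8, -0.5, 7.0]
opening: 0.0004
finger_force: 3.4
```

The press is firm, with 7 N up on the tool and z at 0.036. I'll withdraw and check.

```bash
python3 -m inch '[[0,0,0,0,0,0,-1],[0,0,-0.005,0,0,0,-1],[0,0,-0.02,0,0,0,-1],[0,0,-0.03,0,0,0,-1],[0,0,-0.04,0,0,0,-1],[0,0,-0.04,0,0,0,-1],[0,0,-0.02,0,0,0,-1],[0,0,0,0,0,0,-1]]'
python3 - <<'E'
from plant import r
from h import *
o=[]
for n in("scene","side"):
    c=r.read_camera(n);u,v=proj(c,[.56,.188,.03]).astype(int);print(n,u,v)
    o.append(cv2.resize(c["frame"][v-50:v+50,u-50:u+50],(400,400),interpolation=cv2.INTER_CUBIC))
cv2.imwrite("pics/z3.png",cv2.convertScaleAbs(np.hstack(o),alpha=1.5))
E
```

```text
clock: 5.88
eef_pos: [0.5459, 0.1907, 0.1969]
eef_rot: [179.3, -0.2, 83.1]
force: [0.4, 0.6, 0.5]
opening: 0.0003
finger_force: 0.0
scene 357 237
side 258 161
```

View pics/z3.png

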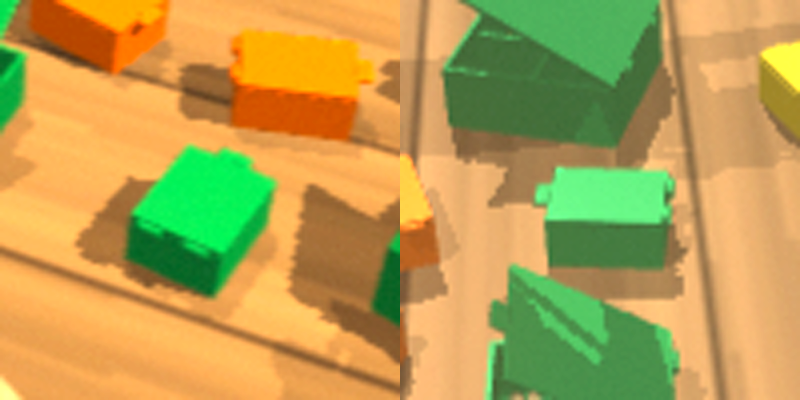

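The small box's lid lies flat shut on its rim (side crop (610,195)). The box is in place and the two bigger boxes are still open.

```bash
python3 -c "
from plant import r
print(r.job_done())"
```

```text
the job is handed in; nothing more can be done
None
```

I pressed the smallest box's lid shut with about 7 N, withdrew and handed the job in; the last pictures show it flat on the rim, the box in place and the two bigger boxes still open.

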